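# Shift the power feeder into its slowest feed

### The job

Put the feeder gearbox on the bench into its slowest feed: push its ball-topped lever out of the short rest notch, along the cross channel and fully home to the end of the slot whose tag has just one stud. Only push the lever with the fingers, without forcing or gripping it, do not run it into any of the other three tagged slots, and leave the things lying about where they are, picking nothing up.

Things in the scene. Friction and masses are not known exactly. Their poses are not given: they have to be found in the camera images.
- gearbox: Grey cast gearbox fixed to the bench, 190 x 200 mm, foot 220 x 230 mm, with a motor 110 mm thick lying along its +y side out to y = 260 mm, 117 mm high. Origin: on the bench, under the gate's middle, where the lever pivots. x is fore-aft along the slots (+x, 'far', away from the robot at yaw 0), y sideways (+y left), z up.
- gate (a point): Middle of the gate plate's upper face (z = 115 mm). Slots 20 mm wide: a cross channel along y at x = 0; at y = +32 and -32 mm a slot runs far and near, ending at x = +36 and -36 mm; at y = 0 a rest notch runs only near, ending at x = -30 mm. The walls guide and stop the lever: pushed out of the notch it stops at the channel's far wall.
- shift (a joint): Fore-aft tilt of the lever, rad, 0 upright, + far. Starts in the notch, -0.20 to -0.12; within +-0.04 in the cross channel; about +0.25 fully home in a far slot, -0.25 in a near slot. Friction only, no spring: about 2 to 3 N at the knob moves it and it stays where left. Over 35 N on it is forcing it.
- select (a joint): Sideways tilt of the lever, rad, 0 at the rest notch, + left. About +0.25 to +0.31 on the line of the left slots, -0.25 to -0.31 of the right slots; the channel's ends stop it at about +-0.31. Same friction, no spring.
- knob (a point): Centre of the lever's black ball knob, 36 mm across, 165 mm from the pivot (the gearbox's origin): 165 mm high when upright, about 154 mm when home in a slot. Below it a 20 mm collar and a round steel stem 12 mm thick go down through the gate. 1 mm at the gate is 1.5 mm at the knob.
- stem_at_gate (a point): Point on the stem's axis 110 mm from the pivot, in the gate plate. About 27 mm horizontally from a tag's centre when fully home in its slot.
- tag1: Aluminium tag 18 x 58 x 2 mm on the gate plate beyond the closed end of one slot, with one dark steel stud in the middle, each 9.6 mm across, in a row along y. Origin: its centre, on the plate. It lies on its slot's line, 54 mm far or near and 32 mm left or right of the gate's middle. The four tags change places from run to run.
- tag2: Aluminium tag 18 x 58 x 2 mm on the gate plate beyond the closed end of one slot, with two dark steel studs, each 9.6 mm across, in a row along y. Origin: its centre, on the plate. It lies on its slot's line, 54 mm far or near and 32 mm left or right of the gate's middle. The four tags change places from run to run.
- tag3: Aluminium tag 18 x 58 x 2 mm on the gate plate beyond the closed end of one slot, with three dark steel studs, each 9.6 mm across, in a row along y. Origin: its centre, on the plate. It lies on its slot's line, 54 mm far or near and 32 mm left or right of the gate's middle. The four tags change places from run to run.
- tag4: Aluminium tag 18 x 58 x 2 mm on the gate plate beyond the closed end of one slot, with four dark steel studs, each 9.6 mm across, in a row along y. Origin: its centre, on the plate. It lies on its slot's line, 54 mm far or near and 32 mm left or right of the gate's middle. The four tags change places from run to run.
- offcut: Loose pine offcut 90 x 45 x 45 mm standing beyond the gearbox; origin: centre of its underside. Leave it.
- wax_jar: Loose jar 68 mm across, 60 mm high, beyond the gearbox; origin: centre of its underside. Leave it.
- finial: Loose turned dark wood finial, 54 mm across, 82 mm high, on the gearbox's -y side; origin: centre of its underside. Leave it.
- screwdriver: Loose screwdriver 190 mm long lying on the -y side. Leave it.

How it is judged:
By the outcome, as a careful person would: the job done as asked, in the order asked, and still so for the second after the job is handed in, with the robot touching nothing.
It also fails if it takes over 48 s, if anything falls off the work surface, if the arm or the gripper's body presses on something with over 40 N, if the wrist force passes 120 N, or if a joint passes its speed limit or range.

### The arm

A 6-joint arm with a two-finger parallel gripper is mounted at the origin on the work surface. World frame = base frame: x ahead of the robot, y to its left, z up, the work surface at z = 0. Lengths are in m, angles in rad, forces in N, time in s.
With the tool pointing down it reaches from about 0.425 to 0.925 m from the base axis. Payload 12.5 kg.
Tool frame: the origin (TCP) lies between the finger pads; the fingertips stand 8 mm ahead of it and the grasp point (between the pads) lies 11 mm behind it; z points along the fingers, y is the direction in which the jaws open and shut (so a half turn about z gives the same grasp; the last joint's range is limited). The gripper opens to 85 mm and grips with 20 to 120 N. Pads are 22 mm wide; open, the fingers measure 114 mm over their backs; the gripper's body (76 mm by 85 mm) begins 54 mm behind the grasp point. The pads swing forward as they close: fully open they stand 13 mm farther back than shut.
Start: joints at [1.152, 0.491, 1.559, -0, 1.092, -0.106], TCP at [0.192, 0.595, 0.239] pointing down, gripper open.
Joint ranges: [-3.1, 3.1], [-0.84, 2.19], [0.05, 2.79], [-1.13, 4.28], [0.06, 2.93], [-2.69, 2.69]. Speed limits (rad/s): [2.22, 2.22, 2.79, 3.14, 3.14, 3.14].

### API

Orientations are given as a 3x3 rotation matrix whose columns are the frame's x, y, z axes.
In Python, from bench import read_state, capture, get_calibration, close_job gives the robot as it stands. The module is installed in compiled form; this text tells all that it offers.
- The arm moves only by the tool play_rows, never from a script. Its argument "steps" is a list of rows, each a list of 7 numbers: the shift along the tool's x, y, z in units of 30 mm (1.0 is 30 mm), then the turn, a rotation vector about the tool's x, y, z in units of 8 degrees (1.0 is 8 degrees), then the finger opening in mm, from 0 to 85.4. In form: [[dx, dy, dz, wx, wy, wz, fingers], ...]. A call has 1 to 12 rows; each row is the pose to reach, as a shift and turn from the pose commanded when the call began, along the tool's axes at that moment; what a row does not reach only later rows make up. A row lasts 1/10 s, in which the tool goes at most 50 mm and 8.59 degrees, less where a joint would pass 70% of its speed; a pose out of reach is approached as far as the arm can. A call with a gripper value outside its range is refused whole. The fingers move at their own pace and stop on an object; the grip force is fixed at half the most. Time passes only in rows, so rows that repeat a pose let the fingers close. It gives the time, the measured TCP pose, the force and the opening at its end, in the units of the state.
- read_state(): the state, without advancing time (a new reading comes with each control period).
- capture(name): name is "scene" or "top"; returns the picture (480x640x3 uint8, red, green, blue); there is no depth.
- get_calibration(name): a dict with "fx", "fy", "cx", "cy" (pixels), "R" (3x3) and "t" (3): a world point X has camera coordinates R X + t. Camera axes: x right, y down, z forward; pixel columns grow to the right and rows downward; lengths in m; the calibration is good to about 2 mm. A picture is of the moment at which its call begins. get_calibration takes no time and is no camera call.
- close_job(): hands the job in, once; it reports no verdict.
The state is a dict: "time_s": time; "qpos": joint angles; "joint_velocities": joint speeds; "effort": joint torques, N m; "ee_pos": TCP position; "tcp_rot": TCP orientation; "ft_force": force on the tool from outside, world axes, zero at the start; "moment": the same for the moment, N m; "width": finger opening in m.
Only numpy, scipy, OpenCV 4.12 (cv2) and the standard library are available. Lean on these libraries where they do the work, as an engineer would, in place of code of your own. Each camera call takes 0.05 s, during which the arm holds its last target.

## Working session

There is one attempt and no reset: what is moved stays moved. The work goes in short steps, Python scripts to look and compute and a tool call to move; the robot and the scene stay as the last step left them, time stands still between calls to the robot, and variables do not carry over. Pictures are saved under pics/ and viewed, and the job is handed in when it is done.

Besides the shell and the picture viewer there is one more tool, called after "Emit:" as name(argument=value, ...), one argument or row to a line, values as JSON. play_rows: Moves the arm, as the interface text tells. Its arguments: {"type":"object","properties":{"steps":{"type":"array","items":{"type":"array","items":{"type":"number"}}}},"required":["steps"]}

```bash
mkdir -p pics; python3 - <<'E'
from bench import *
import cv2
for n in("scene","top"):
    im=capture(n); cv2.imwrite(f"pics/{n}0.png",im[:,:,::-1]); c=get_calibration(n); print(n,c)
s=read_state();print(s["time_s"],s["ee_pos"],s["tcp_rot"],s["width"],s["ft_force"])
E
```

```text
scene {'fx': 512.7622533789729, 'fy': 512.7622533789729, 'cx': 308.62729313321256, 'cy': 241.36341958597578, 'R': array([[-0.84407137,  0.53621538, -0.00407431],
       [ 0.31133567,  0.48386751, -0.81788895],
       [-0.43659321, -0.69162512, -0.57536168]]), 't': array([ 0.57827487, -0.07206088,  1.19103324])}
top {'fx': 494.37797360586615, 'fy': 494.37797360586615, 'cx': 322.94669011321946, 'cy': 239.0531357125454, 'R': array([[ 0.02380142, -0.99926865,  0.02992737],
       [-0.99113493, -0.02750055, -0.12998181],
       [ 0.13070976, -0.02656831, -0.99106462]]), 't': array([-0.09962026,  0.66882354,  0.82790564])}
0.1 [0.19221462 0.59449816 0.23877737] [[-9.51498138e-01  3.07654262e-01 -3.86343587e-04]
 [ 3.07654497e-01  9.51497642e-01 -9.73337411e-04]
 [ 6.81536095e-05 -1.04498908e-03 -9.99999452e-01]] 0.0854837771582819 [-0.54290254  0.12429214 -0.50619473]
```

View pics/scene0.png

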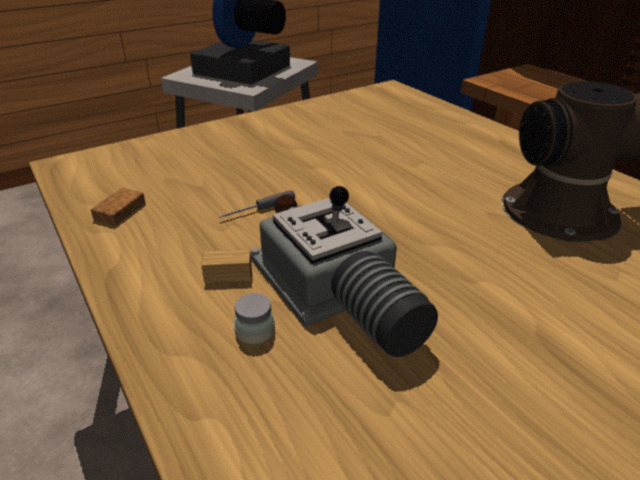

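View pics/top0.png

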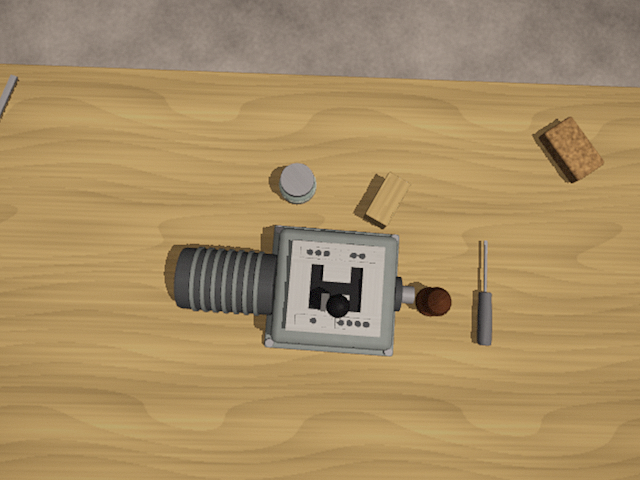

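The top view shows the gate at about (337,285) and the knob at (338,305). The tags read 3 studs (318,252), 2 (357,256), 1 (312,321) and 4 (354,324). I'll zoom in to confirm.

```bash
cat > h.py <<'E'
import numpy as np, cv2
from bench import *
def ray(n,u,v):
    c=get_calibration(n);R=c["R"];t=c["t"]
    d=R.T@np.array([(u-c["cx"])/c["fx"],(v-c["cy"])/c["fy"],1]);return -R.T@t,d/np.linalg.norm(d)
def plane(n,u,v,z):
    o,d=ray(n,u,v);return o+d*(z-o[2])/d[2]
def proj(n,X):
    c=get_calibration(n);p=c["R"]@np.array(X)+c["t"];return np.array([p[0]/p[2]*c["fx"]+c["cx"],p[1]/p[2]*c["fy"]+c["cy"]])
def tri(p,q):
    a,d=ray("top",*p);b,e=ray("scene",*q)
    s=np.linalg.lstsq(np.c_[d,-e],b-a,rcond=None)[0]
    P,Q=a+s[0]*d,b+s[1]*e;return (P+Q)/2,np.linalg.norm(P-Q)
E
python3 - <<'E'
from h import *
a=cv2.imread("pics/top0.png")[220:360,260:410];b=cv2.imread("pics/scene0.png")[170:280,240:410]
cv2.imwrite("pics/ztop.png",cv2.resize(a,None,fx=4,fy=4,interpolation=cv2.INTER_CUBIC))
cv2.imwrite("pics/zscene.png",cv2.resize(b,None,fx=4,fy=4,interpolation=cv2.INTER_CUBIC))
E
```

```text
(no output)
```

View pics/ztop.png

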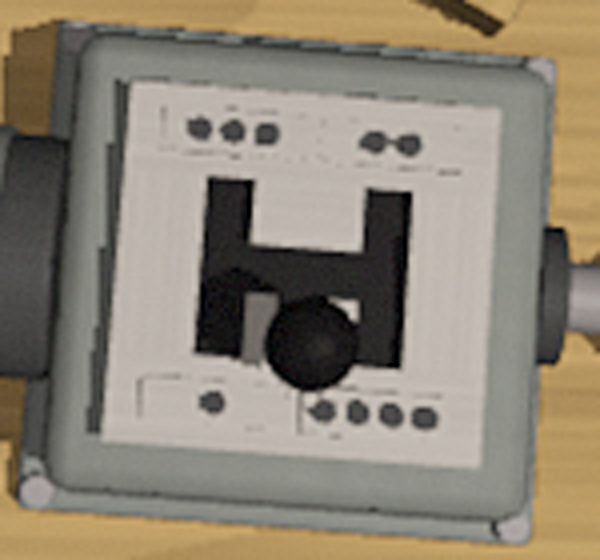

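View pics/zscene.png

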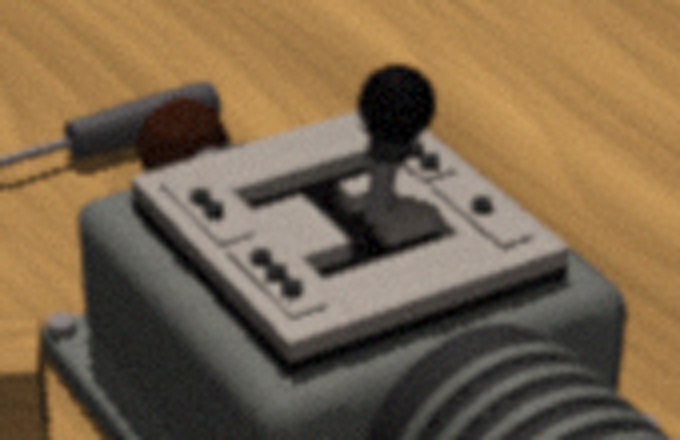

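```bash
python3 - <<'E'
from h import *
T={'1':((313,320.5),(360.75,221.25)),'3':((318.25,252.75),(308.75,238)),'2':((357.75,256),(291.75,221)),'knob':((338,305.75),(339,196.25))}
for k,(p,q) in T.items(): print(k,tri(p,q),plane("top",*p,.118))
P={k:plane("top",*p,.118)[:2] for k,p in {'1':(313,320.5),'3':(318.25,252.75),'2':(357.75,256),'4':(353.5,323.5)}.items()}
c=sum(P.values())/4
x=P['3']+P['2']-P['1']-P['4'];y=P['3']+P['1']-P['2']-P['4']
print(c,np.degrees(np.arctan2(x[1],x[0])),np.degrees(np.arctan2(-y[0],y[1])),np.linalg.norm(x)/2,np.linalg.norm(y)/2)
print(plane("top",338,305.75,.162))
E
```

```text
1 (array([ 0.53036391, -0.06705692,  0.11911517]), np.float64(0.002214820595600466)) [ 0.53119493 -0.06775779  0.118     ]
3 (array([ 0.63854409, -0.07301875,  0.11900918]), np.float64(0.001115853075667331)) [ 0.6391032  -0.07336453  0.118     ]
2 (array([ 0.63500147, -0.1368168 ,  0.11842931]), np.float64(0.001227815989139092)) [ 0.63554969 -0.1372173   0.118     ]
knob (array([ 0.55455758, -0.10366152,  0.16153984]), np.float64(0.0020089245309710046)) [ 0.55525704 -0.10689551  0.118     ]
[ 0.58345393 -0.1025947 ] -2.8651492073446247 -3.0291303679301387 0.10787988889373192 0.06415672353139021
[ 0.5553566  -0.10424486  0.162     ]
```

```bash
cat >> h.py <<'E'
O=np.array([.5833,-.1025]);YAW=np.radians(-2.95)
def g2w(x,y): c,s=np.cos(YAW),np.sin(YAW);return O+np.array([c*x-s*y,s*x+c*y])
def w2g(p): c,s=np.cos(YAW),np.sin(YAW);d=np.array(p[:2])-O;return np.array([c*d[0]+s*d[1],-s*d[0]+c*d[1]])
from scipy.spatial.transform import Rotation as Ro
def rows(*W,p=None):
    s=read_state();R=np.array(s["tcp_rot"]);p=np.array(s["ee_pos"])
    c,n=np.cos(YAW),np.sin(YAW)
    Rt=np.array([[-c,-n,0],[-n,c,0],[0,0,-1.]])
    w=Ro.from_matrix(R.T@Rt).as_rotvec(degrees=True)/8
    for q in W: print(np.round(R.T@(np.array(q)-p)/.03,3),np.round(w,3))
def st():
    s=read_state();print(s["time_s"],s["ee_pos"],w2g(s["ee_pos"]),s["ft_force"],s["width"])
E
python3 -c "
from h import *
a=g2w(-.085,-.002)
rows((.45,.35,.239),(.53,.1,.239),(*a,.239))"
```

```text
[-1.0683e+01 -5.1110e+00 -3.0000e-03] [-7.000e-03 -1.000e-03 -1.871e+00]
[-1.5785e+01 -1.2220e+01  4.0000e-03] [-7.000e-03 -1.000e-03 -1.871e+00]
[-1.6832e+01 -1.8892e+01  1.1000e-02] [-7.000e-03 -1.000e-03 -1.871e+00]
```

Emit:
play_rows(
  steps=[
    [-10.68,-5.11,0,0,0,-1.87,0],
    [-10.68,-5.11,0,0,0,-1.87,0],
    [-10.68,-5.11,0,0,0,-1.87,0],
    [-10.68,-5.11,0,0,0,-1.87,0],
    [-10.68,-5.11,0,0,0,-1.87,0],
    [-10.68,-5.11,0,0,0,-1.87,0],
    [-10.68,-5.11,0,0,0,-1.87,0],
    [-15.78,-12.22,0,0,0,-1.87,0],
    [-15.78,-12.22,0,0,0,-1.87,0],
    [-15.78,-12.22,0,0,0,-1.87,0],
    [-15.78,-12.22,0,0,0,-1.87,0],
    [-15.78,-12.22,0,0,0,-1.87,0],
  ],
)

```text
time_s: 1.3
ee_pos: [0.5242, 0.1159, 0.2392]
tcp_rot: [[-0.999, 0.052, -0.0], [0.052, 0.999, 0.0], [0.0, 0.0, -1.0]]
ft_force: [0.7, 1.0, 0.1]
width: 0.0001
```

```bash
python3 -c "
from h import *
a=g2w(-.085,-.002)
st();rows((*a,.239),(*a,.153))"
```

```text
1.3 [0.52424144 0.11585221 0.2391853 ] [-0.07021767  0.21502344] [0.6649124  1.00786754 0.11206285] 9.768636347657323e-05
[ 4.910e-01 -7.234e+00  6.000e-03] [ 0.    -0.002 -0.001]
[ 0.491 -7.234  2.872] [ 0.    -0.002 -0.001]
```

Emit:
play_rows(
  steps=[
    [0.5,-6.9,0,0,0,0,0],
    [0.5,-6.9,0,0,0,0,0],
    [0.5,-6.9,0,0,0,0,0],
    [0.5,-6.9,0,0,0,0,0],
    [0.5,-6.9,0,0,0,0,0],
    [0.5,-6.9,0,0,0,0,0],
    [0.5,-6.9,0,0,0,0,0],
  ],
)

```text
time_s: 2.0
ee_pos: [0.4984, -0.0873, 0.2392]
tcp_rot: [[-0.999, 0.052, -0.0], [0.052, 0.999, 0.0], [0.0, 0.0, -1.0]]
ft_force: [-0.5, 0.9, 0.5]
width: -0.0002
```

```bash
python3 -c "
from h import *
a=g2w(-.085,-.002)
for n in('scene','top'): cv2.imwrite(f'pics/{n}1.png',capture(n)[:,:,::-1])
st();rows((*a,.239),(*a,.153))"
```

```text
2.1 [ 0.4984917  -0.08668731  0.23921226] [-0.08550971  0.01142712] [ 0.56767547  1.0359708  -0.27687395] 4.9437056162562264e-06
[-0.016 -0.448  0.007] [ 0.002 -0.002  0.011]
[-0.017 -0.448  2.874] [ 0.002 -0.002  0.011]
```

View pics/scene1.png

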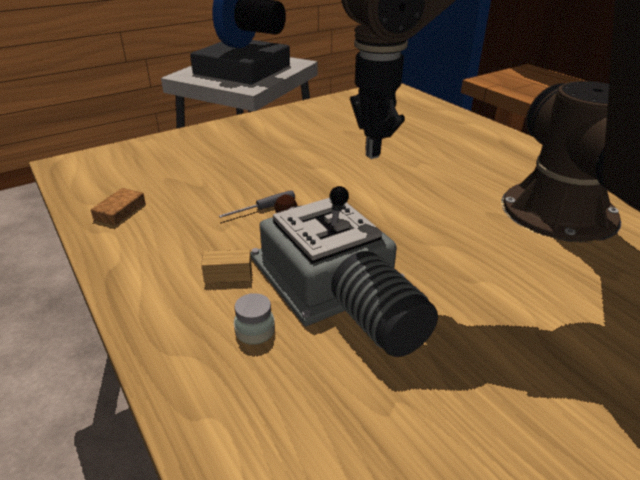

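View pics/top1.png

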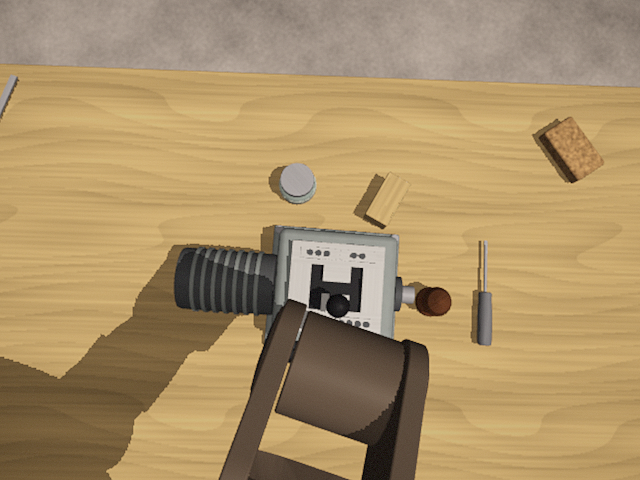

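Emit:
play_rows(
  steps=[
    [0,-0.44,1.0,0,0,0,0],
    [0,-0.44,2.0,0,0,0,0],
    [0,-0.44,2.87,0,0,0,0],
    [0,-0.44,2.87,0,0,0,0],
    [0,-0.44,2.87,0,0,0,0],
  ],
)

```text
time_s: 2.6
ee_pos: [0.4981, -0.1004, 0.1536]
tcp_rot: [[-0.999, 0.05, -0.0], [0.05, 0.999, 0.0], [0.0, 0.0, -1.0]]
ft_force: [0.6, 0.3, 0.5]
width: 0.0001
```

```bash
python3 -c "
from h import *
for n in('scene',): cv2.imwrite(f'pics/{n}2.png',cv2.resize(capture(n)[130:280,230:430,::-1],None,fx=4,fy=4))
st()"
```

```text
2.65 [ 0.49831927 -0.10065027  0.15419877] [-0.08496331 -0.0025262 ] [0.7061516  0.16896434 1.01791376] 5.338582842555299e-06
```

View pics/scene2.png

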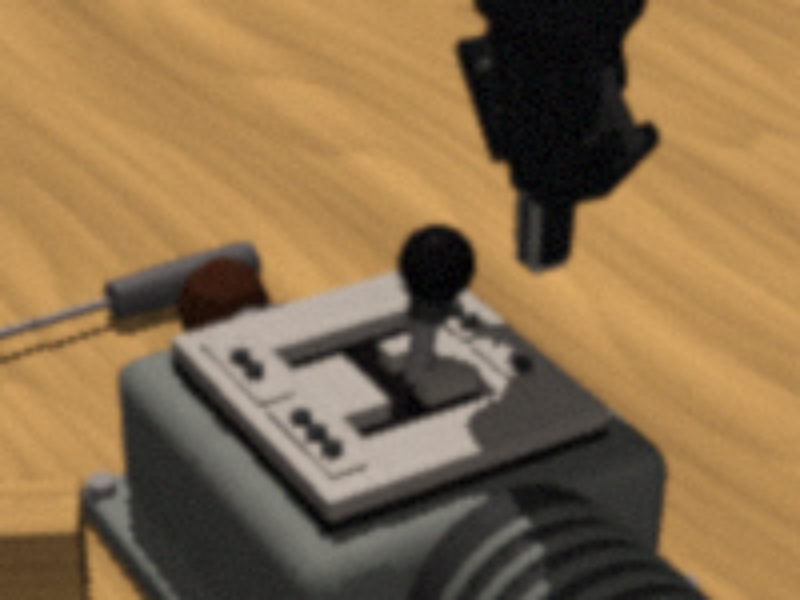

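The closed fingers hang on the near side of the knob, at about (540,235) in the crop, with the knob at (436,262). I'll push far.

Emit:
play_rows(
  steps=[
    [-0.4,0,0,0,0,0,0],
    [-0.8,0,0,0,0,0,0],
    [-1.0,0,0,0,0,0,0],
    [-1.1,0,0,0,0,0,0],
    [-1.2,0,0,0,0,0,0],
    [-1.3,0,0,0,0,0,0],
    [-1.4,0,0,0,0,0,0],
    [-1.5,0,0,0,0,0,0],
    [-1.6,0,0,0,0,0,0],
    [-1.65,0,0,0,0,0,0],
    [-1.65,0,0,0,0,0,0],
  ],
)

```text
time_s: 3.75
ee_pos: [0.5473, -0.1038, 0.1532]
tcp_rot: [[-0.999, 0.052, 0.0], [0.052, 0.999, 0.0], [-0.0, 0.0, -1.0]]
ft_force: [-2.5, -0.1, 1.2]
width: -0.0001
```

```bash
python3 -c "
from h import *
for n in('scene','top'): cv2.imwrite(f'pics/{n}3.png',cv2.resize(capture(n)[130:280,230:430,::-1] if n=='scene' else capture(n)[220:360,260:410,::-1],None,fx=4,fy=4))
st()"
```

```text
3.85 [ 0.54712705 -0.10384249  0.15314032] [-0.03605592 -0.00320233] [-1.47533056 -0.03359714  1.60133584] -8.909986385147921e-05
```

View pics/scene3.png

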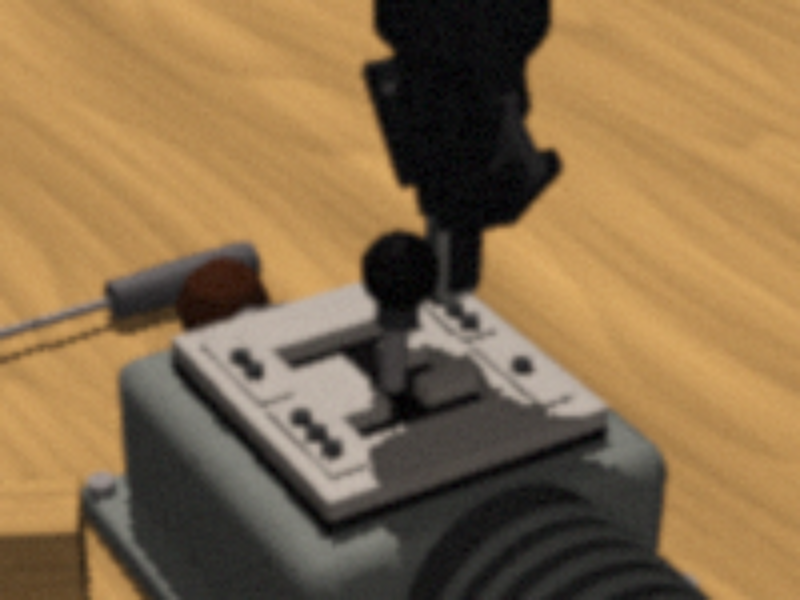

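View pics/top3.png

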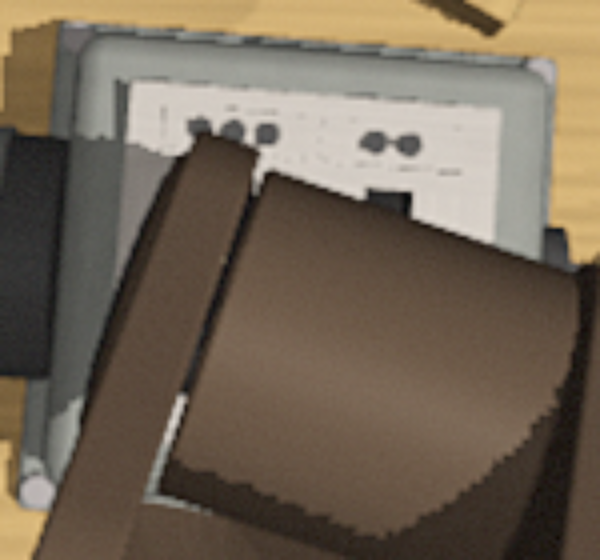

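```bash
python3 -c "
from h import *
print(w2g(plane('scene',330,197.75,.1645)),w2g(plane('scene',339,196.25,.1615)))"
```

```text
[-0.00983196 -0.00124908] [-0.0294776  -0.00207929]
```

Emit:
play_rows(
  steps=[
    [-0.08,0,0,0,0,0,0],
    [-0.16,0,0,0,0,0,0],
    [-0.22,0,0,0,0,0,0],
    [-0.28,0,0,0,0,0,0],
    [-0.28,0,0,0,0,0,0],
  ],
)

```text
time_s: 4.35
ee_pos: [0.5557, -0.1043, 0.1532]
tcp_rot: [[-0.999, 0.052, 0.0], [0.052, 0.999, 0.0], [-0.0, 0.0, -1.0]]
ft_force: [-2.4, -0.3, 0.9]
width: 0.0002
```

```bash
python3 -c "
from h import *
for n in('scene',): cv2.imwrite(f'pics/{n}4.png',cv2.resize(capture(n)[130:280,230:430,::-1],None,fx=4,fy=4))
st()"
```

```text
4.4 [ 0.5556301  -0.10425234  0.15313545] [-0.02754305 -0.00317403] [-1.76979382 -0.60888679 -0.40556332] -8.513269184307961e-05
```

View pics/scene4.png

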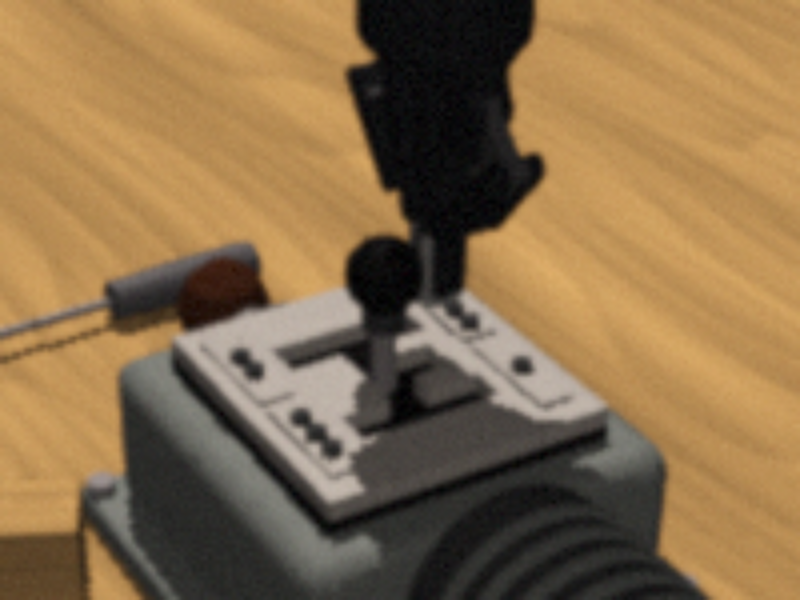

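Emit:
play_rows(
  steps=[
    [0.5,0,0,0,0,0,0],
    [0.8,0,0,0,0,0,0],
    [0.8,-0.8,0,0,0,0,0],
    [0.8,-1.6,0,0,0,0,0],
    [0.8,-2.0,0,0,0,0,0],
    [0.0,-2.0,0,0,0,0,0],
    [-0.9,-2.0,0,0,0,0,0],
    [-0.9,-2.0,0,0,0,0,0],
    [-0.9,-2.0,0,0,0,0,0],
  ],
)

```text
time_s: 5.3
ee_pos: [0.5791, -0.1652, 0.1527]
tcp_rot: [[-0.999, 0.051, -0.001], [0.051, 0.999, 0.0], [0.001, 0.0, -1.0]]
ft_force: [-0.2, -0.0, -0.9]
width: 0.0003
```

```bash
python3 -c "
from h import *
print(w2g(plane('scene',326,198.75,.165)))
for n in('scene',): cv2.imwrite(f'pics/{n}5.png',cv2.resize(capture(n)[130:280,230:430,::-1],None,fx=4,fy=4))
st()"
```

```text
[-0.00136081 -0.00106491]
5.35 [ 0.57870816 -0.16518989  0.15285624] [-0.00135945 -0.06284314] [-0.52485502  0.69272876  0.82992604] -0.00015938448840270385
```

View pics/scene5.png

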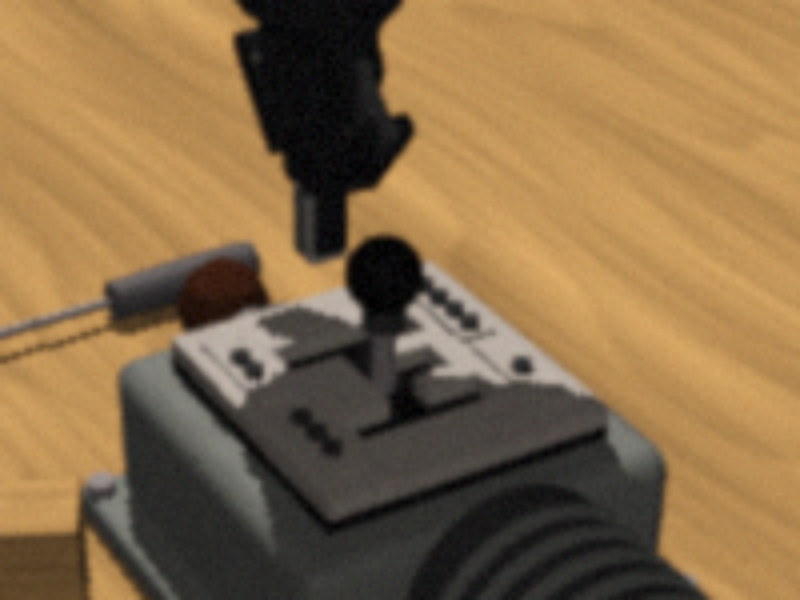

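Emit:
play_rows(
  steps=[
    [0,0.4,0,0,0,0,0],
    [0,0.7,0,0,0,0,0],
    [0,0.85,0,0,0,0,0],
    [0,1.0,0,0,0,0,0],
    [0,1.15,0,0,0,0,0],
    [0,1.3,0,0,0,0,0],
    [0,1.45,0,0,0,0,0],
    [0,1.6,0,0,0,0,0],
    [0,1.75,0,0,0,0,0],
    [0,1.9,0,0,0,0,0],
    [0,1.9,0,0,0,0,0],
  ],
)

```text
time_s: 6.45
ee_pos: [0.5822, -0.1079, 0.153]
tcp_rot: [[-0.999, 0.051, -0.0], [0.051, 0.999, 0.0], [0.0, 0.0, -1.0]]
ft_force: [0.2, 0.5, 0.5]
width: 0.0003
```

```bash
python3 -c "
from h import *
for n in('scene',): cv2.imwrite(f'pics/{n}6.png',cv2.resize(capture(n)[130:280,230:430,::-1],None,fx=4,fy=4))
st()"
```

```text
6.5 [ 0.5822132  -0.10813712  0.15300798] [-0.00079525 -0.00568558] [-0.37471969  0.45763522 -0.11324492] -7.555201601577936e-05
```

View pics/scene6.png

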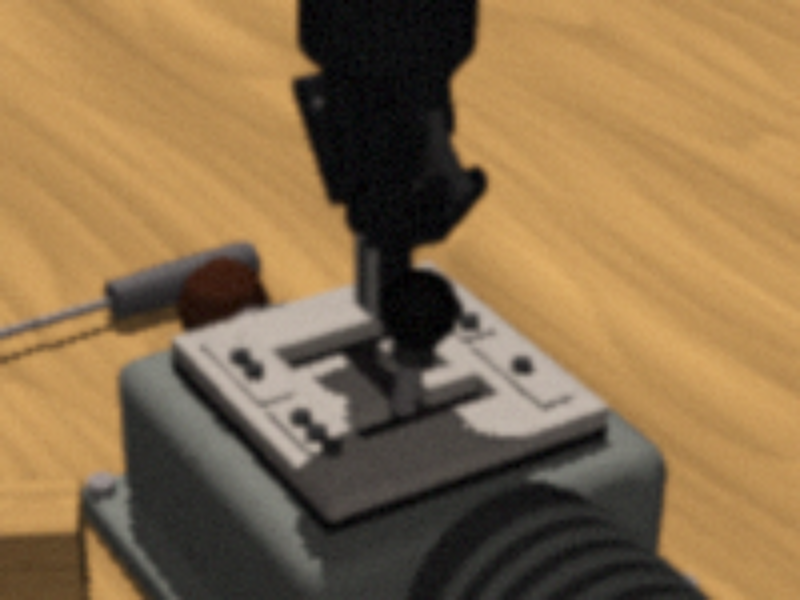

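```bash
python3 -c "
from h import *
print(w2g(plane('scene',335,207,.163)))"
```

```text
[-0.00212097  0.02813807]
```

Emit:
play_rows(
  steps=[
    [0,0.12,0,0,0,0,0],
    [0,0.24,0,0,0,0,0],
    [0,0.36,0,0,0,0,0],
    [0,0.46,0,0,0,0,0],
    [0,0.54,0,0,0,0,0],
    [0,0.62,0,0,0,0,0],
    [0,0.62,0,0,0,0,0],
  ],
)

```text
time_s: 7.2
ee_pos: [0.5833, -0.0897, 0.1532]
tcp_rot: [[-0.999, 0.051, 0.0], [0.051, 0.999, 0.0], [-0.0, 0.0, -1.0]]
ft_force: [-0.7, -1.0, 0.5]
width: 0.0004
```

```bash
python3 -c "
from h import *
for n in('scene',): cv2.imwrite(f'pics/{n}7.png',cv2.resize(capture(n)[130:280,230:430,::-1],None,fx=4,fy=4))
st()"
```

```text
7.25 [ 0.58333059 -0.08979222  0.15328408] [-0.00062345  0.01269251] [ 0.33914986 -0.38015115 -0.76123532] -0.00012809868023261895
```

View pics/scene7.png

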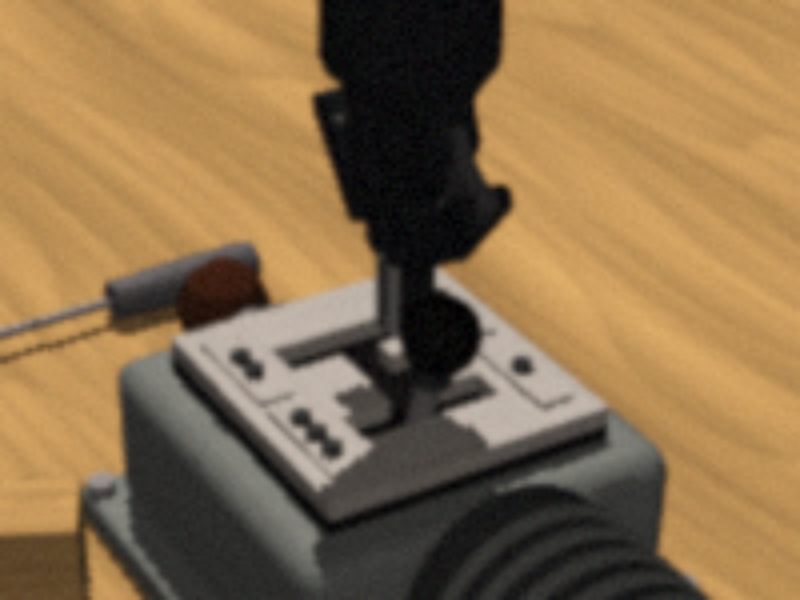

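Emit:
play_rows(
  steps=[
    [0,-0.4,0,0,0,0,0],
    [0,-0.7,0,0,0,0,0],
    [-0.8,-0.7,0,0,0,0,0],
    [-1.6,-0.7,0,0,0,0,0],
    [-2.0,-0.7,0,0,0,0,0],
    [-2.0,-0.7,0,0,0,0,0],
  ],
)

```text
time_s: 7.85
ee_pos: [0.643, -0.1151, 0.1528]
tcp_rot: [[-0.999, 0.052, 0.001], [0.052, 0.999, 0.0], [-0.001, 0.0, -1.0]]
ft_force: [0.2, -0.5, -0.7]
width: 0.0001
```

```bash
python3 -c "
from h import *
print(w2g(plane('scene',340,213.25,.159)))
for n in('scene',): cv2.imwrite(f'pics/{n}8.png',cv2.resize(capture(n)[130:280,230:430,::-1],None,fx=4,fy=4))
st()"
```

```text
[-0.00221672  0.04449707]
7.9 [ 0.64198843 -0.11488301  0.15278865] [ 0.05924794 -0.00934623] [-0.36158622  0.45135848 -0.63953413] 0.0001166420389157618
```

View pics/scene8.png

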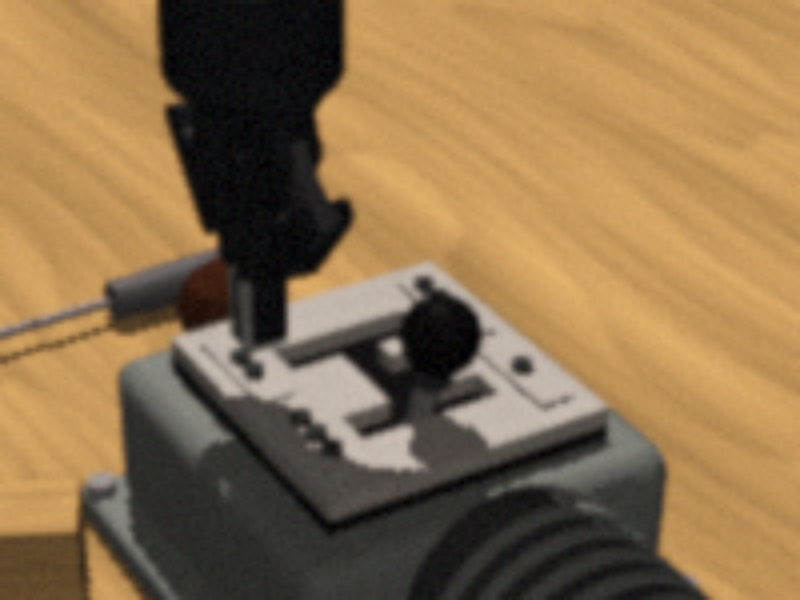

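Emit:
play_rows(
  steps=[
    [0,0.8,0,0,0,0,0],
    [0,1.6,0,0,0,0,0],
    [0,1.85,0,0,0,0,0],
    [0,1.85,0,0,0,0,0],
    [0.5,1.85,0,0,0,0,0],
    [0.85,1.85,0,0,0,0,0],
    [1.0,1.85,0,0,0,0,0],
    [1.15,1.85,0,0,0,0,0],
    [1.3,1.85,0,0,0,0,0],
    [1.45,1.85,0,0,0,0,0],
    [1.6,1.85,0,0,0,0,0],
    [1.6,1.85,0,0,0,0,0],
  ],
)

```text
time_s: 9.1
ee_pos: [0.5966, -0.0562, 0.1532]
tcp_rot: [[-0.999, 0.052, -0.0], [0.052, 0.999, 0.0], [0.0, 0.0, -1.0]]
ft_force: [1.0, -0.0, 1.3]
width: 0.0002
```

```bash
python3 -c "
from h import *
for n in('scene',): cv2.imwrite(f'pics/{n}9.png',cv2.resize(capture(n)[130:280,230:430,::-1],None,fx=4,fy=4))
st()"
```

```text
9.15 [ 0.59682554 -0.05618482  0.15318001] [0.01112403 0.04694989] [ 0.8897626  -0.78766962  0.93014889] 0.0003562726147125535
```

View pics/scene9.png

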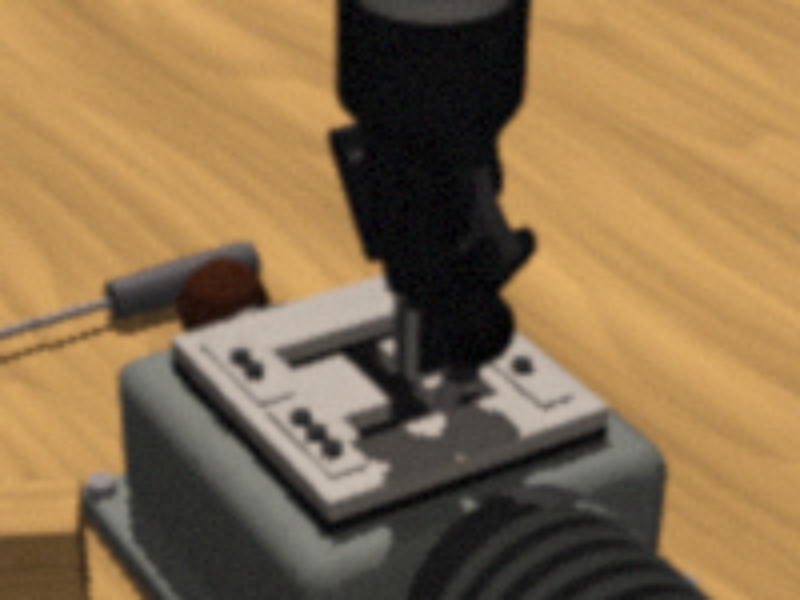

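The knob, now at about (477,330) in the crop, is entering the near-left slot. I'll push on, slower.

Emit:
play_rows(
  steps=[
    [0.12,0,0,0,0,0,0],
    [0.24,0,0,0,0,0,0],
    [0.36,0,0,0,0,0,0],
    [0.46,0,0,0,0,0,0],
    [0.54,0,0,0,0,0,0],
    [0.62,0,0,0,0,0,0],
    [0.62,0,0,0,0,0,0],
  ],
)

```text
time_s: 9.85
ee_pos: [0.5782, -0.0552, 0.1532]
tcp_rot: [[-0.999, 0.052, -0.0], [0.052, 0.999, 0.0], [0.0, 0.0, -1.0]]
ft_force: [1.5, -0.5, -1.5]
width: -0.0003
```

Emit:
play_rows(
  steps=[
    [0.04,0,0,0,0,0,0],
    [0.08,0,0,0,0,0,0],
    [0.08,0,0,0,0,0,0],
  ],
)

```text
time_s: 10.15
ee_pos: [0.576, -0.0551, 0.1532]
tcp_rot: [[-0.999, 0.052, -0.0], [0.052, 0.999, 0.0], [0.0, 0.0, -1.0]]
ft_force: [2.2, -0.1, -1.5]
width: 0.0001
```

```bash
python3 -c "
from h import *
for n in('scene',): cv2.imwrite(f'pics/{n}10.png',cv2.resize(capture(n)[130:280,230:430,::-1],None,fx=4,fy=4))
st()"
```

```text
10.2 [ 0.57604514 -0.05512924  0.15319546] [-0.00968315  0.04693462] [ 1.28633339 -0.03185845 -1.3701225 ] -0.00017457025628966132
```

View pics/scene10.png

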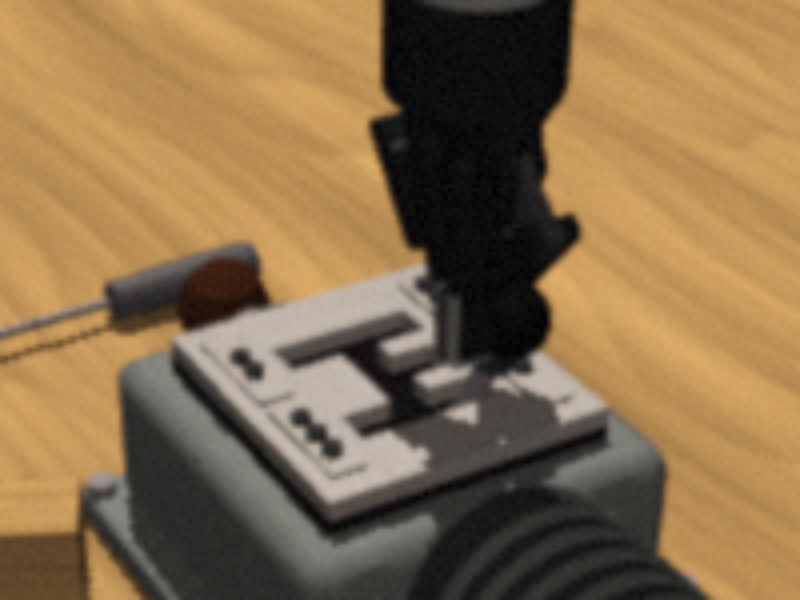

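Nearly home. I'll creep forward about 1 mm at a time until the force rises.

Emit:
play_rows(
  steps=[
    [0.03,0,0,0,0,0,0],
    [0.06,0,0,0,0,0,0],
    [0.06,0,0,0,0,0,0],
  ],
)

```text
time_s: 10.5
ee_pos: [0.5746, -0.0551, 0.1532]
tcp_rot: [[-0.999, 0.052, 0.001], [0.052, 0.999, -0.0], [-0.001, 0.0, -1.0]]
ft_force: [5.4, -0.7, -3.8]
width: -0.0003
```

Emit:
play_rows(
  steps=[
    [0.03,0,0,0,0,0,0],
    [0.03,0,0,0,0,0,0],
  ],
)

```text
time_s: 10.7
ee_pos: [0.5742, -0.0551, 0.1532]
tcp_rot: [[-0.999, 0.052, 0.002], [0.052, 0.999, -0.0], [-0.002, -0.0, -1.0]]
ft_force: [7.3, 0.9, -5.0]
width: -0.0
```

Emit:
play_rows(
  steps=[
    [0.03,0,0,0,0,0,0],
    [0.03,0,0,0,0,0,0],
  ],
)

```text
time_s: 10.9
ee_pos: [0.5739, -0.0551, 0.1533]
tcp_rot: [[-0.999, 0.052, 0.004], [0.052, 0.999, -0.0], [-0.004, -0.0, -1.0]]
ft_force: [10.7, -0.4, -7.0]
width: 0.0001
```

The force rose to about 11 N with almost no travel, so the lever is at the slot's end. Next I'll back off, lift, and look.

Emit:
play_rows(
  steps=[
    [-0.3,0,0,0,0,0,0],
    [-0.9,0,0,0,0,0,0],
    [-0.9,0,-1.3,0,0,0,0],
    [-0.9,0,-2.6,0,0,0,0],
    [-0.9,0,-4.0,0,0,0,0],
    [-0.9,1.5,-4.0,0,0,0,0],
    [-0.9,3.0,-4.0,0,0,0,0],
    [-0.9,4.5,-4.0,0,0,0,0],
    [-0.9,6.0,-4.0,0,0,0,0],
    [-0.9,7.5,-4.0,0,0,0,0],
    [-0.9,9.0,-4.0,0,0,0,0],
    [-0.9,9.0,-4.0,0,0,0,0],
  ],
)

```text
time_s: 12.1
ee_pos: [0.6127, 0.2179, 0.2728]
tcp_rot: [[-0.999, 0.047, -0.001], [0.047, 0.999, 0.0], [0.001, 0.0, -1.0]]
ft_force: [-0.4, -1.3, -0.1]
width: 0.0002
```

```bash
python3 -c "
from h import *
for n in('scene','top'):
  im=capture(n)[:,:,::-1];cv2.imwrite(f'pics/{n}11f.png',im); cv2.imwrite(f'pics/{n}11.png',cv2.resize(im[130:280,230:430] if n=='scene' else im[220:360,260:410],None,fx=4,fy=4))
st()"
```

```text
12.2 [0.61290524 0.21403222 0.27285572] [0.01327585 0.31763638] [ 0.59046792 -0.02476787  0.47727825] 0.00012598126177226077
```

View pics/scene11.png

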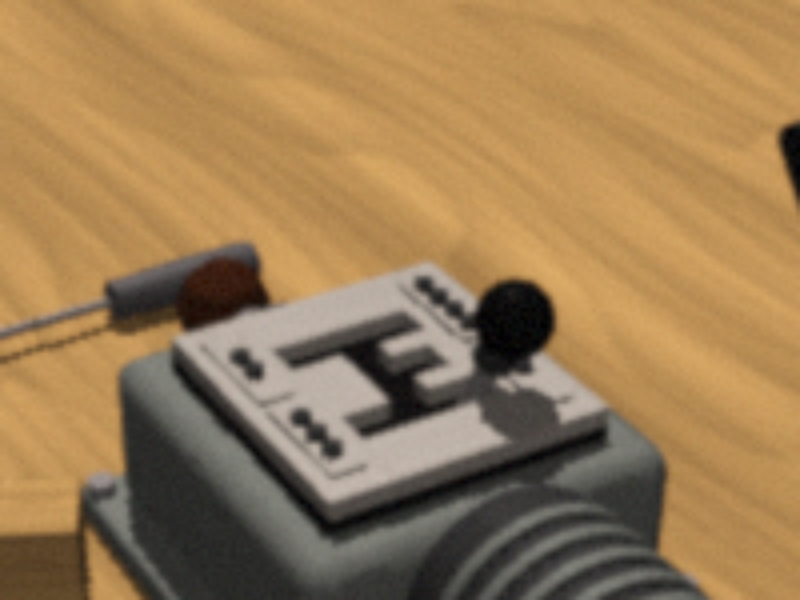

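View pics/top11.png

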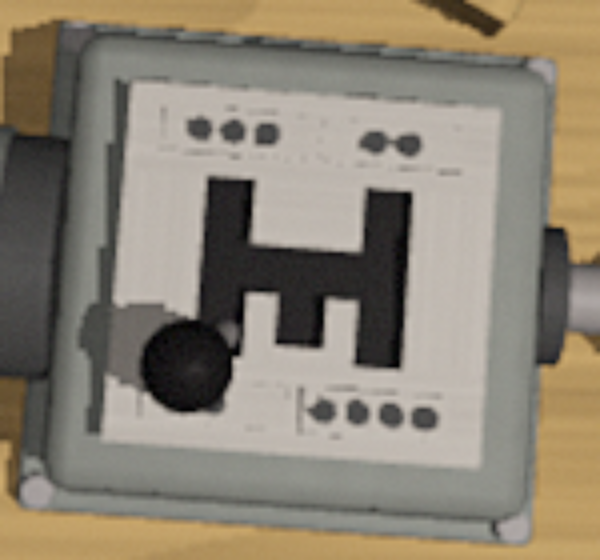

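View pics/scene11f.png

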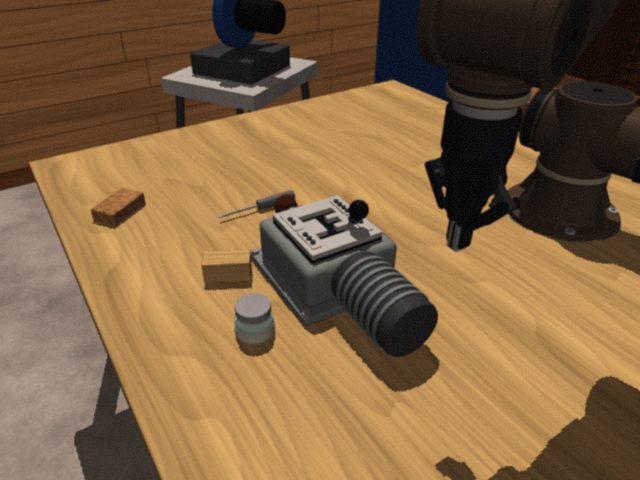

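```bash
python3 -c "
from h import *
P,e=tri((260+187/4,220+366/4),(230+514/4,130+318/4));k=w2g(P);print(P,e,k,np.arctan2(k,P[2]))
a=plane('top',260+187/4,220+366/4,.154);k=w2g(a);print(k)
d=cv2.absdiff(cv2.imread('pics/top0.png'),cv2.imread('pics/top11f.png')).max(2);print(d[150:350,355:500].max(), d[150:215,265:420].max(),d[235:350,465:500].max())
"
```

```text
[ 0.5449522  -0.05704722  0.15429172] 0.001648558311912953 [-0.04063619  0.043419  ] [-0.25752436  0.2743143 ]
[-0.03996841  0.04294224]
24 12 14
```

```bash
python3 -c "
from bench import *
print(close_job())"
```

```text
the job is handed in; nothing more can be done
None
```

The lever is fully home in the near-left slot, the one whose tag has a single stud. I pushed it with closed fingers only: far out of the notch, left along the cross channel, then near to the slot's end. The job was handed in at about 12 s.

**Last checks:**
- **Slot end:** the force along the push rose from about 2 N to 11 N in the last 2 mm, which I took as the end stop. That is well under the 35 N limit.
- **Lever position:** from two views the knob stands 154 mm high, with shift at about -0.26 and select at about +0.27. The two sight lines missed each other by 1.6 mm, within what the calibration allows.
- **Surroundings:** the top picture shows no visible change around the offcut, jar, finial or screwdriver. The lever never entered another tagged slot, and the arm stood clear at hand-in.

No check failed. The pictures and the finger position disagreed by 2 to 3 mm on where the knob was along the slots while it was in the channel, which was too small to matter there.

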